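Lid and clamp a specimen case

TASK

Set the loose lid in the mouth of the specimen case without dropping it, then press it down gently, one end and then the other, until it has snapped home and sits level on the rim all round. Only then flip the clamp lever over past upright so that it snaps shut on the lid. Do not slam or crush anything, and leave the other things on the bench where they are.

Things in the scene. Friction and masses are not known exactly. Their poses are not given: they have to be found in the camera images.
- case: Grey painted metal specimen case, open on top, bolted to the worktop (cannot shift), two specimens inside. Outside 150 mm long (its x), 104 mm wide (y), rim 60 mm above the worktop. Origin: centre of its underside, on the worktop; z up. The clamp lever stands at its +x end.
- lid: Loose aluminium lid, 0.2 to 0.4 kg, lying flat on its plug: plate 150 (x) by 106 (y) by 5 mm, round-edged plug 137.6 by 90 mm reaching 15 mm below the plate, black bar handle along x on top. Origin: centre of the plug's underside; z up; plate top at 21 mm. Goes on with its x along the case's x, either way round.
- lid_handle (a point): Middle of the lid's handle, 48 mm above the lid's origin. The handle is a bar 66 mm long (lid x), 14 mm wide (lid y, grip here), 12 mm high, with its top 54 mm above the lid's origin and 21 mm of free space under it between two round posts 13 mm thick at x = +26 and -26 mm.
- pad_a (a point): Point on the lid's top face near its +x end, 58 mm from the middle: a good place to press. In the mouth, each end needs about 9 to 16 N straight down to snap past its roller, which then pulls that end onto the rim. Until the clamp is shut, lid and case bear at most 90 N between them, of which the rollers make some 40 N: stop on force.
- pad_b (a point): Point on the lid's top face near its -x end, 58 mm from the middle: the place to press that end, in the same way.
- lever (a joint): Clamp lever angle (rad): 0 open, leaning 45 degrees outward from the case; 0.785 upright, the dead centre; 1.66 shut, leaning 50 degrees inward, its nose pressing on the lid's end. A spring drives it away from upright to either side: from open it takes about 3 N at the tip, less and less up to upright; past it the lever snaps shut by itself unless the lid stands too high.
- lever_hinge (a point): The lever's hinge, axis along the case's y, at x = +90, z = 64 mm in the case's frame. It does not move with the lever.
- lever_tip (a point): Near the end of the lever, 70 mm from the hinge, in the black round grip 16 mm thick (grip reaches 76 mm from the hinge). Below the grip the lever is a flat bar 14 mm wide along the hinge axis and 7 mm thick. Open, the tip is 49 mm above the hinge and 49 mm outward of it.
- marker_blue: Bystander: marker pen 132 mm long with a blue cap, lying between the case and the lid. Leave it.
- screwdriver: Bystander: screwdriver 193 mm long lying near the front edge. Leave it.
- coupon_0: Bystander: flat steel tensile specimen 150 mm long lying at the back. Leave it.
- mouth (a point): Centre of the case's mouth, level with the rim. Mouth 140 (x) by 94 mm (y), walls 5 mm. In the middle of each end wall (x = +70, -70 mm) a sprung steel roller 50 mm long stands proud inward by 3.5 mm, 8 mm below the rim. The lid's plug stops on the two rollers, the lid's origin 6 mm below this point; pressed past both, the lid's plate lies flat on the rim, its origin 15 mm below this point.
Not all that is in view belongs to the job. There is more than one size of the lid; the one meant has the size given above.

How it is judged:
By the outcome, as a careful person would: the job done as asked, in the order asked, and still so for the second after the job is handed in, with the robot touching nothing.
It also fails if it takes over 61 s, if anything falls off the work surface, if the arm or the gripper's body presses on something with over 40 N, if the wrist force passes 120 N, or if a joint passes its speed limit or range.

ROBOT

A 6-joint arm with a two-finger parallel gripper is mounted at the origin on a cart in front of the work surface, level with it; the furniture and walls round the work are solid. World frame = base frame: x ahead of the robot, y to its left, z up, the work surface at z = 0. Lengths are in m, angles in rad, forces in N, time in s.
With the tool pointing down it reaches from about 0.35 to 0.85 m from the base axis. Payload 8.1 kg.
Tool frame: the origin (TCP) lies midway between the tips of the shut fingers; the grasp point (between the pads) lies 19 mm behind it; z points along the fingers, y is the line along which they close (so a half turn about z gives the same grasp; the last joint's range is limited). The gripper opens to 93 mm and grips with 3 to 60 N. Pads are 15 mm wide; open, the fingers measure 128 mm over their backs; the gripper's body (75 mm by 188 mm) begins 65 mm behind the grasp point.
Start: joints at [-0.085, 0.13, 1.488, -0, 1.523, -0.085], TCP at [0.6, 0, 0.219] pointing down, gripper open.
Joint ranges: [-2.96, 2.96], [-0.89, 2.26], [0.02, 2.5], [-1.34, 4.48], [0, 2.73], [-2.66, 2.66]. Speed limits (rad/s): [2.39, 2.39, 2.79, 3.14, 3.14, 3.14].

INTERFACE

Orientations are given as a rotation vector (axis times angle).
In Python, from cell import env gives the robot as it stands. The module is installed in compiled form; this text tells all that it offers.
- The arm moves only by the tool step_arm, never from a script. Its argument "targets" is text: rows parted by semicolons, each of 7 numbers parted by spaces: the turn, a rotation vector about the tool's x, y, z in degrees, then the shift along the tool's x, y, z in mm, then the opening, from -1 (shut) to 1 (fully open). In form: ax ay az x y z hand; .... A call has exactly 5 rows; each row shifts and turns the commanded pose from where the row before left it, along the tool's axes as they then stand; what a row does not reach is not made up. A row lasts 1/12 s, in which the tool goes at most 41.7 mm and 7.16 degrees, less where a joint would pass 70% of its speed; a pose out of reach is approached as far as the arm can. A call is refused whole if a number of a shift passes 41.7 or a number of a turn 7.16, either way. A call with a gripper value outside its range is refused whole. The fingers move at their own pace and stop on an object; "squeeze" is the grip in N (left out, the last holds). Time passes only in rows, so rows that do not move let the fingers close, or fill a call up. It gives the time, the measured TCP pose, the force, the opening and the grip force at its end, in the units of the state.
- env.read_state(): the state, without advancing time (a new reading comes with each control period).
- env.capture(name): name is "scene" or "side" or "wrist"; returns the picture (420x560x3 uint8, red, green, blue); there is no depth.
- env.get_calibration(name): a dict with "K" (3x3 intrinsics, pixels), "position" and "rotation" of the camera in the world. Camera axes: x right, y up, looking along -z (the intrinsics and any distortion apply to the point x, -y, -z); pixel columns grow to the right and rows downward; lengths in m; the calibration is good to about 2 mm. The wrist camera is an equidistant fisheye: a pixel r from the principal point sees the ray r / f radians off the axis. A picture is of the moment at which its call begins: read the wrist's pose just before it. get_calibration takes no time and is no camera call; for the wrist camera it gives the pose at the moment of the call.
- env.hand_in(): hands the job in; it is judged then, once.
Trained networks look in the newest picture that a camera, given by its name, has taken for a name from the list of things; names that differ only in an ending like _2 or _b are one class to them, and where a whole thing is asked for, a point or a joint stands for the part that bears it (a point fixed in the world has none). Each returns a list of dicts, best first, with "conf" (0 to 1); they miss things now and then, are a little off and sometimes report something else, mostly with a low value. They report only what shows in the picture. A call takes as long as a camera call. They do not tell look-alikes from the thing itself.
- env.outline_of(camera, label): "pixels" (420x560 bool, what is visible of it) and "box" ([left, top, right, bottom] in pixels, round what is visible of it).
- env.pinpoint(camera, label): "uv" ([column, row] in pixels: a listed point, or the origin of a listed thing).
The state is a dict: "time_s": time; "q": joint angles; "dq": joint speeds; "tau": joint torques, N m; "tool_pos": TCP position; "orientation": TCP orientation; "force": force on the tool from outside, world axes, zero at the start; "moment": the same for the moment, N m; "grip_width": finger opening in m; "grip_force": force on a finger pad.
Only numpy, scipy, OpenCV 4.12 (cv2) and the standard library are available. Lean on these libraries where they do the work, as an engineer would, in place of code of your own. Each camera call takes 0.05 s, during which the arm holds its last target. There are 200 camera calls.

## Working session

There is one attempt and no reset: what is moved stays moved. The work goes in short steps, Python scripts to look and compute and a tool call to move; the robot and the scene stay as the last step left them, time stands still between calls to the robot, and variables do not carry over. Pictures are saved under pics/ and viewed, at most 13 in all, crops included, and the job is handed in when it is done.

Besides the shell and the picture viewer there is one more tool, called after "Call:" by a JSON object that holds its "op" and its "data". step_arm: Moves the arm, as the interface text tells. Its arguments: {"type":"object","properties":{"targets":{"type":"string"},"squeeze":{"type":"number"}},"required":["targets"]}

```bash
mkdir -p pics; cat > h.py <<'E'
import numpy as np, cv2
from cell import env
from scipy.spatial.transform import Rotation as R
def ray(cam,uv,cal=None):
    c=cal or env.get_calibration(cam);K=np.array(c["K"]);p=np.array(c["position"]);Rm=np.array(c["rotation"])
    if Rm.shape!=(3,3): Rm=R.from_rotvec(Rm).as_matrix()
    x=(uv[0]-K[0,2])/K[0,0];y=(uv[1]-K[1,2])/K[1,1]
    if cam=="wrist":
        r=np.hypot(x,y);s=np.sin(r)/r if r>1e-9 else 1;d=np.array([x*s,y*s,np.cos(r)])
    else: d=np.array([x,y,1.])
    d=Rm@(d*[1,-1,-1]);return p,d/np.linalg.norm(d)
def atz(cam,uv,z,cal=None):
    p,d=ray(cam,uv,cal);return p+d*(z-p[2])/d[2]
def tri(rays):
    A=0;b=0
    for p,d in rays:
        M=np.eye(3)-np.outer(d,d);A=A+M;b=b+M@p
    x=np.linalg.solve(A,b);return x,[np.linalg.norm((np.eye(3)-np.outer(d,d))@(x-p))for p,d in rays]
def save(cam,n):
    im=env.capture(cam);cv2.imwrite(f"pics/{n}.png",im[:,:,::-1]);return im
E
python3 - <<'E'
from h import *
a=save("scene","s");b=save("side","d");c=save("wrist","w")
cv2.imwrite("pics/all.png",cv2.resize(np.hstack([a,b])[:,:,::-1],(800,300)))
for cam in("scene","side","wrist"):
    c=env.get_calibration(cam);print(cam,np.round(c["position"],3).tolist(),np.round(c["K"],0).tolist(),{k:v for k,v in c.items() if k not in("K","position","rotation")})
    for l in("lid","lid_handle","pad_a","pad_b","mouth","lever_tip","lever_hinge","case"):
        print(l,[(np.round(o["uv"]).tolist(),round(o["conf"],2)) for o in env.pinpoint(cam,l)])
print(env.read_state())
E
```

```text
scene [0.222, -0.716, 0.856] [[454.0, 0.0, 275.0], [0.0, 454.0, 214.0], [0.0, 0.0, 1.0]] {}
lid [([293.0, 285.0], 0.92), ([330.0, 372.0], 0.83)]
lid_handle [([294.0, 275.0], 0.6), ([335.0, 362.0], 0.58)]
pad_a [([298.0, 306.0], 0.88), ([315.0, 378.0], 0.73), ([291.0, 261.0], 0.66), ([356.0, 354.0], 0.63)]
pad_b [([298.0, 306.0], 0.88), ([315.0, 378.0], 0.73), ([291.0, 261.0], 0.66), ([356.0, 354.0], 0.63)]
mouth [([256.0, 168.0], 0.83)]
lever_tip [([257.0, 188.0], 0.6)]
lever_hinge [([256.0, 190.0], 0.59)]
case [([258.0, 191.0], 0.89)]
side [0.298, 0.875, 0.854] [[516.0, 0.0, 278.0], [0.0, 516.0, 208.0], [0.0, 0.0, 1.0]] {}
lid [([323.0, 157.0], 0.97), ([299.0, 200.0], 0.55), ([303.0, 183.0], 0.45)]
lid_handle [([303.0, 186.0], 0.9), ([323.0, 151.0], 0.88)]
pad_a [([313.0, 186.0], 0.82), ([312.0, 152.0], 0.81), ([336.0, 154.0], 0.69), ([289.0, 206.0], 0.67), ([277.0, 217.0], 0.5)]
pad_b [([313.0, 186.0], 0.82), ([312.0, 152.0], 0.81), ([336.0, 154.0], 0.69), ([289.0, 206.0], 0.67), ([277.0, 217.0], 0.5)]
mouth [([236.0, 275.0], 0.68)]
lever_tip [([278.0, 219.0], 0.79)]
lever_hinge [(
[... 520 characters left out ...]
([250.0, 46.0], 0.59)]
{'time_s': 1.35, 'q': array([-8.54009014e-02,  1.30381714e-01,  1.48819598e+00, -7.69407567e-06,
        1.52301234e+00, -8.54172500e-02]), 'dq': array([ 0.00093126, -0.00199077,  0.00118416,  0.00055623,  0.00023538,
        0.00088841]), 'tau': array([-6.09134840e-04, -5.59753454e+01, -4.92055678e+01,  7.67902820e-02,
        2.23984045e-02, -5.50504785e-05]), 'tool_pos': array([6.00003100e-01, 1.86246115e-05, 2.18648363e-01]), 'orientation': array([ 2.22141798e+00,  2.22145512e+00, -6.58074041e-06]), 'force': array([-0.24706996, -0.26132967, -0.39540532]), 'moment': array([-0.02656994, -0.01423908,  0.01210507]), 'grip_force': 0.0, 'grip_width': 0.09333174898367115}
```

View pics/s.png

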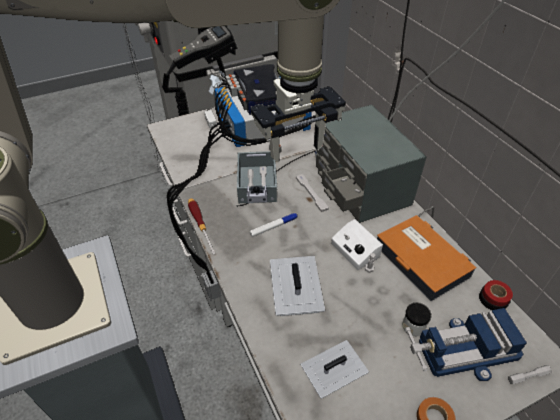

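View pics/d.png

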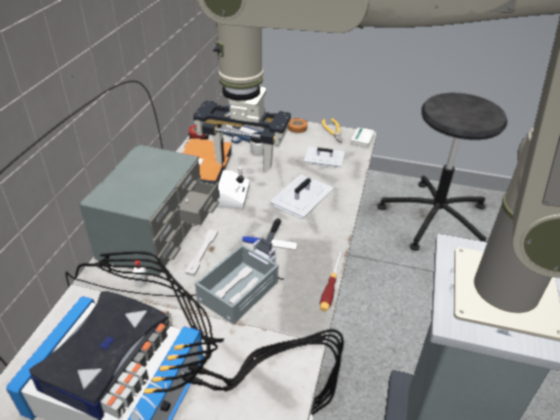

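```bash
python3 - <<'E'
from h import *
for cam in("scene","side","wrist"):
    env.capture(cam)
    for l,z in(("lid",0.021),("case",0.06)):
      for o in env.outline_of(cam,l):
        cs,_=cv2.findContours(o["pixels"].astype(np.uint8),0,2);c=max(cs,key=cv2.contourArea)[:,0]
        P=np.array([atz(cam,u,z)[:2] for u in c],np.float32)*1000
        print(cam,l,round(o["conf"],2),np.round(o["box"]).tolist(),cv2.minAreaRect(P))
P={}
def best(cam,l,k=0): return env.pinpoint(cam,l)[k]["uv"]
for l,ks in(("lid_handle",(0,1,0)),("mouth",(0,0,0)),("lever_hinge",(0,0,0)),("lever_tip",(0,0,0))):
    rs=[ray(c,best(c,l,k)) for c,k in zip(("scene","side","wrist"),ks)]
    print(l,[np.round(v,4).tolist() for v in tri(rs)],np.round(tri(rs[:2])[0],4),np.round(tri(rs[1:])[0],4))
for c in("scene","side","wrist"):
    for o in env.pinpoint(c,"pad_a"): print(c,np.round(o["uv"]),atz(c,o["uv"],.021).round(3),round(o["conf"],2))
    for o in env.pinpoint(c,"lid_handle"): print(c,np.round(o["uv"]),atz(c,o["uv"],.048).round(3))
im=cv2.imread("pics/s.png")[225:405,245:385];cv2.imwrite("pics/crop.png",cv2.resize(im,None,fx=3.2,fy=3.2,interpolation=2))
w=cv2.imread("pics/w.png");cv2.imwrite("pics/ww.png",w)
E
```

```text
scene lid 0.93 [269.0, 251.0, 327.0, 318.0] ((504.9835510253906, -195.71478271484375), (157.81106567382812, 106.4371337890625), 70.95840454101562)
scene lid 0.74 [300.0, 339.0, 368.0, 400.0] ((483.6608581542969, -401.1125793457031), (111.05997467041016, 78.29939270019531), 2.1644375324249268)
scene case 0.8 [238.0, 154.0, 276.0, 204.0] ((554.4463500976562, 138.72862243652344), (205.1414337158203, 103.9878158569336), 67.6641845703125)
side lid 0.84 [303.0, 145.0, 344.0, 164.0] ((487.177001953125, -383.44384765625), (108.47408294677734, 89.40384674072266), 2.6251468658447266)
side lid 0.72 [194.0, 221.0, 282.0, 323.0] ((548.0173950195312, 92.07752990722656), (321.2474365234375, 141.57879638671875), 68.75843811035156)
side lid 0.69 [267.0, 172.0, 334.0, 220.0] ((509.00689697265625, -186.4517059326172), (164.53787231445312, 113.88189697265625), 71.13124084472656)
wrist lid 0.97 [166.0, 269.0, 254.0, 361.0] ((497.7733154296875, -212.3516845703125), (107.03158569335938, 105.03876495361328), 70.6559829711914)
wrist case 0.88 [172.0, 2.0, 312.0, 170.0] ((545.4248046875, 115.8958969116211), (
[... 504 characters left out ...]
ene [316. 377.] [ 0.443 -0.403  0.021] 0.94
scene [353. 357.] [ 0.527 -0.398  0.021] 0.79
scene [295. 283.] [ 0.502 -0.193  0.021] 0.69
scene [296. 309.] [ 0.476 -0.253  0.021] 0.66
scene [291. 265.] [ 0.519 -0.144  0.021] 0.64
scene [293. 277.] [ 0.498 -0.194  0.048]
scene [332. 363.] [ 0.475 -0.401  0.048]
side [339. 157.] [ 0.444 -0.393  0.021] 0.93
side [291. 205.] [ 0.523 -0.136  0.021] 0.88
side [315. 185.] [ 0.481 -0.239  0.021] 0.6
side [308. 153.] [ 0.535 -0.386  0.021] 0.57
side [302. 181.] [ 0.514 -0.21   0.048]
side [326. 151.] [ 0.481 -0.371  0.048]
wrist [204. 356.] [ 0.489 -0.254  0.021] 0.7
wrist [223. 289.] [ 0.528 -0.138  0.021] 0.59
wrist [208. 335.] [ 0.507 -0.194  0.048]
```

View pics/crop.png

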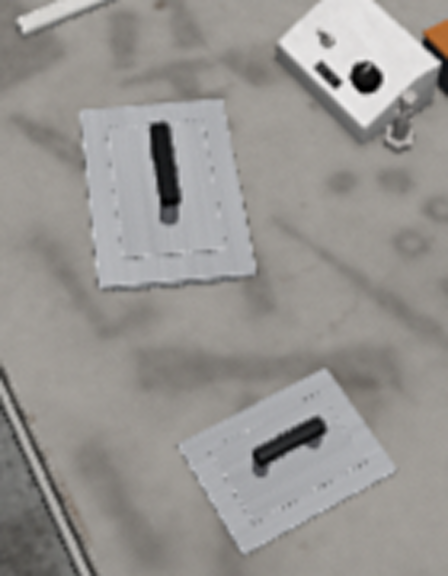

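View pics/w.png

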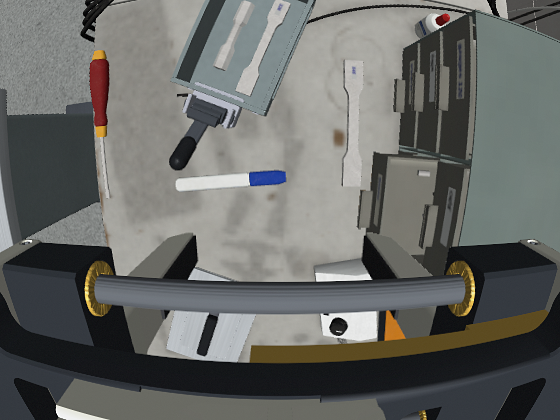

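Candidates: the lid at scene (297,285) measures about 155 x 106 mm. The one at (335,368) measures 110 x 80 mm. The crop confirms that the first is clearly the bigger and fits 150 x 106, so I take it. The wrist picture shows the case at the top (245,50), the lever tip at (180,160) and the pen at (230,180). I'll move to a clear view of the lid.

Call:
{"op": "step_arm", "data": {"targets": "0 0 0 -31 -13.5 0 1;0 0 0 -31 -13.5 0 1;0 0 0 -31 -13.5 0 1;0 0 0 -31 -13.5 0 1;0 0 0 -31 -13.5 0 1"}}

```text
time_s: 3.12
tool_pos: [0.5317, -0.1561, 0.2187]
orientation: [2.221, 2.222, 0.0]
force: [-0.2, -0.1, -0.7]
grip_width: 0.093
grip_force: 0.0
```

Call:
{"op": "step_arm", "data": {"targets": "0 0 0 -31 -13.5 0 1;0 0 0 -31 -13.5 0 1;0 0 0 -31 -13.5 0 1;0 0 0 -31 -13.5 0 1;0 0 0 -31 -13.5 0 1"}}

```text
time_s: 3.53
tool_pos: [0.4641, -0.3114, 0.2188]
orientation: [2.221, 2.221, 0.0]
force: [0.4, 0.9, 0.0]
grip_width: 0.0929
grip_force: 0.0
```

Call:
{"op": "step_arm", "data": {"targets": "0 0 3.8 0 0 0 1;0 0 3.8 0 0 0 1;0 0 3.8 0 0 0 1;0 0 3.8 0 0 0 1;0 0 3.8 0 0 0 1"}}

```text
time_s: 3.95
tool_pos: [0.4649, -0.3102, 0.2186]
orientation: [-2.561, -1.82, -0.0]
force: [0.5, -0.3, 0.6]
grip_width: 0.0934
grip_force: 0.0
```

```bash
cat > lid.py <<'E'
from h import *
im=save("wrist","w2")
s=env.read_state();print(s["tool_pos"],s["orientation"],s["q"])
cal=env.get_calibration("wrist")
o=env.outline_of("wrist","lid")[0]
cs,_=cv2.findContours(o["pixels"].astype(np.uint8),0,2);c=max(cs,key=cv2.contourArea)[:,0]
P=np.array([atz("wrist",u,.021,cal)[:2] for u in c],np.float32)*1000
print(o["conf"],o["box"],cv2.minAreaRect(P))
for l,z in(("pad_a",.021),("lid_handle",.048)):
    for o in env.pinpoint("wrist",l): print(l,np.round(o["uv"]),atz("wrist",o["uv"],z,cal).round(4),round(o["conf"],2))
o=env.outline_of("wrist","lid_handle")
for q in o: print(q["box"],q["conf"])
E
python3 lid.py
```

```text
[ 0.46493521 -0.31010217  0.21867306] [2.56523035e+00 1.81353204e+00 1.99152215e-05] [-6.79961700e-01  1.94076817e-02  1.60469894e+00 -7.51538174e-07
  1.51743676e+00 -3.39937755e-01]
0.75 [265.2, 197.0, 364.4, 280.9] ((484.9120178222656, -396.47308349609375), (107.90889739990234, 77.97371673583984), 2.3504440784454346)
pad_a [285. 256.] [ 0.4417 -0.3979  0.021 ] 0.98
pad_a [281.  21.] [ 0.5279 -0.1366  0.021 ] 0.75
pad_a [282. 127.] [ 0.488  -0.2524  0.021 ] 0.66
pad_a [350. 235.] [ 0.5242 -0.3993  0.021 ] 0.66
lid_handle [321. 249.] [ 0.4855 -0.393   0.048 ] 0.87
lid_handle [280.  70.] [ 0.5061 -0.1953  0.048 ] 0.8
[268.5, 201.2, 364.6, 283.1] 0.98
[232.6, 11.1, 326.7, 142.2] 0.57
```

View pics/w2.png

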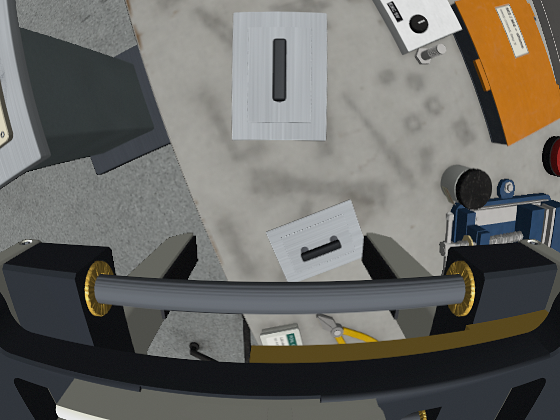

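The lid is in clear view at (280,75), lined up with the tool and about 122 mm ahead. The small lid sits at (315,240). I'll go over and down.

Call:
{"op": "step_arm", "data": {"targets": "0 0 0 24.4 0 20 1;0 0 0 24.4 0 20 1;0 0 0 24.4 0 20 1;0 0 0 24.4 0 20 1;0 0 0 24.4 0 20 1"}}

```text
time_s: 4.62
tool_pos: [0.505, -0.1936, 0.1179]
orientation: [2.556, 1.826, 0.0]
force: [0.9, -0.3, -0.5]
grip_width: 0.0929
grip_force: 0.0
```

Call:
{"op": "step_arm", "data": {"targets": "0 0 0 0 0 22 1;0 0 0 0 0 20 1;0 0 0 0 0 18 1;0 0 0 0 0 15 1;0 0 0 0 0 12 1"}}

```text
time_s: 5.03
tool_pos: [0.5041, -0.1941, 0.0301]
orientation: [-2.555, -1.826, 0.001]
force: [-0.6, -0.5, 0.1]
grip_width: 0.093
grip_force: 0.0
```

Call:
{"op": "step_arm", "data": {"targets": "0 0 0 0 0 1.5 1;0 0 0 0 0 0 0;0 0 0 0 0 0 -0.5;0 0 0 0 0 0 -1;0 0 0 0 0 0 -1", "squeeze": 30}}

```text
time_s: 5.45
tool_pos: [0.5056, -0.1952, 0.0314]
orientation: [2.556, 1.823, 0.002]
force: [-0.9, 0.8, -0.3]
grip_width: 0.0711
grip_force: 0.0
```

Call:
{"op": "step_arm", "data": {"targets": "0 0 0 0 0 0 -1;0 0 0 0 0 0 -1;0 0 0 0 0 0 -1;0 0 0 0 0 0 -1;0 0 0 0 0 0 -1"}}

```text
time_s: 5.87
tool_pos: [0.5047, -0.1946, 0.0302]
orientation: [2.558, 1.824, 0.0]
force: [-0.1, 0.6, -0.4]
grip_width: 0.0377
grip_force: 0.0
```

Call:
{"op": "step_arm", "data": {"targets": "0 0 0 0 0 0 -1;0 0 0 0 0 0 -1;0 0 0 0 0 0 -1;0 0 0 0 0 0 -1;0 0 0 0 0 0 -1"}}

```text
time_s: 6.28
tool_pos: [0.5047, -0.1946, 0.0301]
orientation: [-2.558, -1.824, 0.0]
force: [-0.1, 0.4, 0.7]
grip_width: 0.0137
grip_force: 30.0
```

Call:
{"op": "step_arm", "data": {"targets": "0 0 0 0 0 -3 -1;0 0 0 0 0 -5 -1;0 0 0 0 0 -8 -1;0 0 0 0 0 -12 -1;0 0 0 0 0 -12 -1"}}

```text
time_s: 6.7
tool_pos: [0.5047, -0.1946, 0.0713]
orientation: [-2.557, -1.824, 0.0]
force: [-0.0, 0.5, -2.3]
grip_width: 0.0133
grip_force: 30.0
```

```bash
python3 - <<'E'
from h import *
s=env.read_state();print(s["force"],s["moment"],s["grip_width"],s["grip_force"],s["tool_pos"],s["orientation"])
E
```

```text
[-0.00566904  0.53898624 -2.33446515] [-0.01018598  0.00325485 -0.0008672 ] 0.013340724740878523 29.984783828258514 [ 0.50465137 -0.19457042  0.07131739] [-2.55743959e+00 -1.82427944e+00  1.59195165e-04]
```

Call:
{"op": "step_arm", "data": {"targets": "0 0 0 0 0 -20 -1;0 0 0 0 0 -30 -1;0 0 0 0 0 -35 -1;0 0 0 10 -3.4 -35 -1;0 0 0 20 -6.9 -27 -1"}}

```text
time_s: 7.12
tool_pos: [0.5054, -0.1646, 0.222]
orientation: [2.556, 1.819, 0.003]
force: [1.0, -0.2, -1.3]
grip_width: 0.0138
grip_force: 30.0
```

Call:
{"op": "step_arm", "data": {"targets": "0 0 0 28 -9.6 0 -1;0 0 0 30 -10.4 0 -1;0 0 0 30 -10.4 0 -1;0 0 0 30 -10.4 0 -1;0 0 0 30 -10.4 0 -1"}}

```text
time_s: 7.53
tool_pos: [0.5045, -0.0049, 0.219]
orientation: [2.557, 1.823, 0.003]
force: [1.4, -0.3, -2.5]
grip_width: 0.0135
grip_force: 30.0
```

Call:
{"op": "step_arm", "data": {"targets": "0 0 0 20 -6.9 0 -1;0 0 0 10 -3.4 0 -1;0 0 1.7 0 0 0 -1;0 0 1.7 0 0 0 -1;0 0 0 0 0 0 -1"}}

```text
time_s: 7.95
tool_pos: [0.5048, 0.0253, 0.2183]
orientation: [2.611, 1.746, 0.001]
force: [-0.4, -0.3, -2.9]
grip_width: 0.0138
grip_force: 30.0
```

```bash
cat > case.py <<'E'
from h import *
import sys
im=save("wrist",sys.argv[1])
s=env.read_state();print(s["tool_pos"],s["orientation"],s["grip_width"])
cal=env.get_calibration("wrist")
for l,z in(("mouth",.06),("lever_hinge",.064),("lever_tip",.113),("case",0)):
    for o in env.pinpoint("wrist",l): print(l,np.round(o["uv"],1),atz("wrist",o["uv"],z,cal).round(4),round(o["conf"],2))
E
python3 case.py w3
python3 - <<'E'
import cv2
a=cv2.imread("pics/w3.png")[40:300,130:430];cv2.imwrite("pics/w3c.png",cv2.resize(a,None,fx=2.3,fy=2.3,interpolation=2))
E
```

```text
[0.50477804 0.02509245 0.2181234 ] [2.60950342e+00 1.74766486e+00 1.17406527e-03] 0.013548743222160865
mouth [282.7  39.7] [0.5658 0.164  0.06  ] 0.86
case [284.5  54.6] [0.5674 0.1603 0.    ] 0.63
```

View pics/w3c.png

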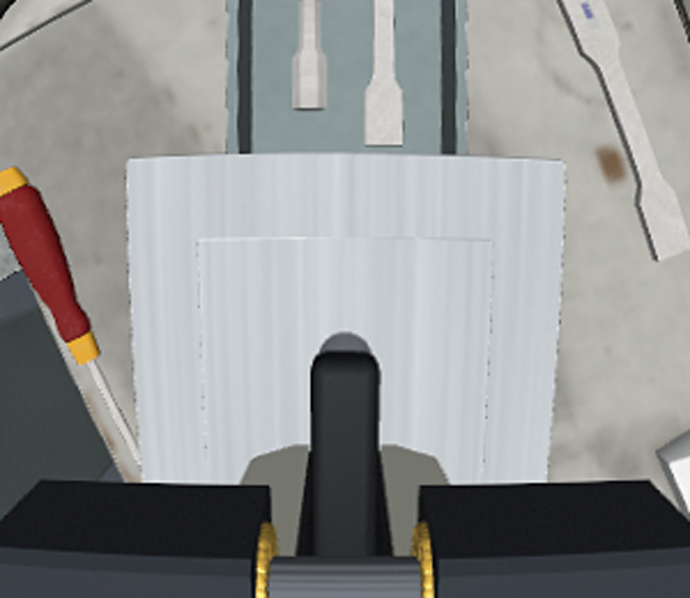

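The picture shows the lid held straight, with its front edge at row 108 and columns 186 to 376. The case walls run at columns 229 to 333. The case's near end is hidden, so I'll move forward to bring the far end into view.

Call:
{"op": "step_arm", "data": {"targets": "0 0 0 12 0 0 -1;0 0 0 22 0 0 -1;0 0 0 22 0 0 -1;0 0 0 18 0 0 -1;0 0 0 11 0 0 -1"}}

```text
time_s: 8.62
tool_pos: [0.5375, 0.106, 0.217]
orientation: [-2.609, -1.749, -0.001]
force: [0.5, -0.4, -2.8]
grip_width: 0.0133
grip_force: 30.0
```

Call:
{"op": "step_arm", "data": {"targets": "0 0 0 0 0 0 -1;0 0 0 0 0 0 -1;0 0 0 0 0 0 -1;0 0 0 0 0 0 -1;0 0 0 0 0 0 -1"}}

```text
time_s: 9.03
tool_pos: [0.5368, 0.1032, 0.2172]
orientation: [2.611, 1.746, -0.0]
force: [-0.2, -0.4, -1.9]
grip_width: 0.0139
grip_force: 30.0
```

```bash
python3 case.py w4
python3 - <<'E'
from h import *
a=cv2.imread("pics/w4.png")[0:140,170:390];cv2.imwrite("pics/w4c.png",cv2.resize(a,None,fx=3.6,fy=3.6,interpolation=2))
c=env.get_calibration("wrist");s=env.read_state();T=R.from_rotvec(s["orientation"])
print("cam in tool",T.inv().apply(np.array(c["position"])-s["tool_pos"]),(T.inv().as_matrix()@np.array(c["rotation"])).round(3))
E
```

```text
[0.53684862 0.10329499 0.21723051] [2.61134088e+00 1.74630577e+00 3.37303411e-05] 0.013486458180888979
cam in tool [ 0.06627699 -0.00045723 -0.16608496] [-0.05  -0.244  0.39 ]
```

View pics/w4c.png

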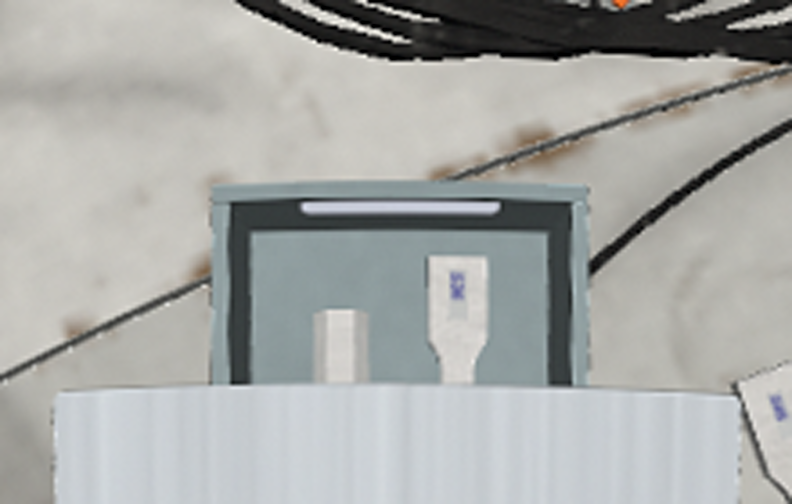

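The far rim shows its outer corners at crop (212,188) and (588,187) and its inner corners at (230,200) and (572,199). The lid's front corners are at (55,392) and (740,395).

```bash
cat > rel.py <<'E'
from h import *
s=env.read_state();T=R.from_rotvec(s["orientation"]);cal=env.get_calibration("wrist")
f=3.6
def tool(xy,z):
    uv=((xy[0]+.5)/f-.5+170,(xy[1]+.5)/f-.5);return (T.inv().apply(atz("wrist",uv,z,cal)-s["tool_pos"])*1000).round(1)
zt=s["tool_pos"][2]
for n,p in(("outL",(212,188)),("outR",(588,187)),("outMid",(400,183)),("inL",(230,201)),("inR",(572,200)),("inMid",(400,198))): print(n,tool(p,.06))
for n,p in(("lidL",(54,393)),("lidR",(741,395)),("lidM",(398,384))): print(n,tool(p,zt-.0092))
# wall left/right lower points for yaw
for n,p in(("oL2",(212,380)),("oR2",(590,380)),("iL2",(231,380)),("iR2",(572,380))): print(n,tool(p,.06))
E
python3 rel.py
```

```text
outL [139.8 -50.3 157.2]
outR [140.3  53.2 157.2]
outMid [140.    1.4 157.2]
inL [135.8 -45.2 157.2]
inR [136.3  48.7 157.2]
inMid [135.7   1.4 157.2]
lidL [ 75.6 -52.    9.2]
lidR [75.4 52.5  9.2]
lidM [75.5  0.3  9.2]
oL2 [ 85.2 -50.2 157.2]
oR2 [ 85.3  53.7 157.2]
iL2 [ 85.1 -44.9 157.2]
iR2 [ 85.1  48.6 157.2]
```

Call:
{"op": "step_arm", "data": {"targets": "0 0 -0.3 8 0.4 0 -1;0 0 0 10 0.5 0 -1;0 0 0 7 0.4 5 -1;0 0 0 0 0 15 -1;0 0 0 0 0 20 -1"}}

```text
time_s: 9.7
tool_pos: [0.5493, 0.1282, 0.1782]
orientation: [2.604, 1.755, 0.005]
force: [-0.5, -0.3, -2.3]
grip_width: 0.0137
grip_force: 30.0
```

Call:
{"op": "step_arm", "data": {"targets": "0 0 0 0 0 20 -1;0 0 0 0 0 16 -1;0 0 0 0 0 9 -1;0 0 0 0 0 2 -1;0 0 0 0 0 0 -1"}}

```text
time_s: 10.12
tool_pos: [0.5472, 0.1271, 0.1295]
orientation: [-2.605, -1.755, 0.002]
force: [0.6, 0.2, -2.3]
grip_width: 0.0135
grip_force: 30.0
```

Call:
{"op": "step_arm", "data": {"targets": "0 0 0 0 0 0 -1;0 0 0 0 0 0 -1;0 0 0 0 0 0 -1;0 0 0 0 0 0 -1;0 0 0 0 0 0 -1"}}

```text
time_s: 10.53
tool_pos: [0.548, 0.1267, 0.1308]
orientation: [2.606, 1.754, 0.002]
force: [0.2, 0.0, -2.6]
grip_width: 0.0138
grip_force: 30.0
```

```bash
python3 case.py w5
python3 - <<'E'
from h import *
a=cv2.imread("pics/w5.png")[0:140,170:390];cv2.imwrite("pics/w5c.png",cv2.resize(a,None,fx=3.6,fy=3.6,interpolation=2))
E
```

```text
[0.54784935 0.12665959 0.13060499] [2.60579780e+00 1.75421882e+00 1.06239699e-03] 0.013774445150047802
```

View pics/w5c.png

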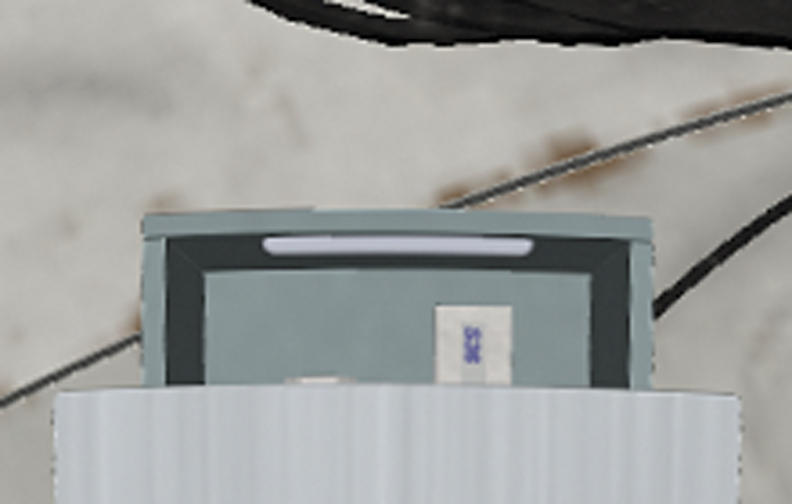

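The far rim's outer corners are now at crop (143,216) and (653,219), and its inner corners at (166,238) and (630,240).

```bash
sed -e 's/(212,188)/(143,216)/;s/(588,187)/(653,219)/;s/(400,183)/(398,210)/;s/(230,201)/(166,238)/;s/(572,200)/(630,240)/;s/(400,198)/(398,234)/;s/(212,380)/(142,380)/;s/(590,380)/(653,380)/;s/(231,380)/(166,380)/;s/(572,380)/(630,380)/' rel.py > rel2.py; python3 rel2.py
```

```text
outL [114.9 -51.   70.2]
outR [114.3  52.2  70.2]
outMid [114.5   0.5  70.2]
inL [109.9 -46.2  70.2]
inR [109.6  47.3  70.2]
inMid [109.4   0.5  70.2]
lidL [ 75.6 -52.    9.2]
lidR [75.4 52.5  9.2]
lidM [75.5  0.3  9.2]
oL2 [ 80.7 -51.2  70.2]
oR2 [80.7 52.1 70.2]
iL2 [ 80.5 -46.2  70.2]
iR2 [80.5 47.3 70.2]
```

Call:
{"op": "step_arm", "data": {"targets": "0 0 0 7 0.3 0 -1;0 0 0 10 0 0 -1;0 0 0 10 0 0 -1;0 0 0 8 0 0 -1;0 0 0 4 0 0 -1"}}

```text
time_s: 11.2
tool_pos: [0.563, 0.1644, 0.1301]
orientation: [-2.605, -1.756, -0.0]
force: [0.2, -0.5, -1.7]
grip_width: 0.0135
grip_force: 30.0
```

Call:
{"op": "step_arm", "data": {"targets": "0 0 0 0 0 4 -1;0 0 0 0 0 8 -1;0 0 0 0 0 10 -1;0 0 0 0 0 9 -1;0 0 0 0 0 5 -1"}}

```text
time_s: 11.62
tool_pos: [0.5611, 0.1621, 0.0915]
orientation: [-2.605, -1.753, 0.005]
force: [-0.2, -0.8, -2.7]
grip_width: 0.0139
grip_force: 30.0
```

Call:
{"op": "step_arm", "data": {"targets": "0 0 0 0 0 1 -1;0 0 0 0 0 0 -1;0 0 0 0 0 0 -1;0 0 0 0 0 0 -1;0 0 0 0 0 0 -1"}}

```text
time_s: 12.03
tool_pos: [0.563, 0.1627, 0.0938]
orientation: [2.606, 1.754, 0.002]
force: [0.9, -0.9, -3.3]
grip_width: 0.0141
grip_force: 30.0
```

```bash
python3 - <<'E'
from h import *
s=env.read_state();print(s["tool_pos"],s["orientation"],s["force"],s["moment"])
d=s["tool_pos"][:2]-np.array([.54784935,.12665959]);a=np.deg2rad(90)-0
T=R.from_rotvec(s["orientation"]);print(T.inv().apply([*d,0])*1000)
E
```

```text
[0.56302886 0.1627285  0.09384437] [2.60577782e+00 1.75410129e+00 1.68497983e-03] [ 0.90997779 -0.85300361 -3.26358033] [-0.05266375  0.00308239 -0.03556277]
[3.91298263e+01 4.89869206e-01 2.60656956e-02]
```

Call:
{"op": "step_arm", "data": {"targets": "0 0 0 0 0 1.5 -1;0 0 0 0 0 1.5 -1;0 0 0 0 0 1 -1;0 0 0 0 0 1 -1;0 0 0 0 0 0 -1"}}

```text
time_s: 12.45
tool_pos: [0.5623, 0.1626, 0.0877]
orientation: [-2.606, -1.754, 0.001]
force: [-0.3, 0.3, -2.9]
grip_width: 0.0134
grip_force: 30.0
```

Call:
{"op": "step_arm", "data": {"targets": "0 0 0 0 0 0.5 -1;0 0 0 0 0 0.5 -1;0 0 0 0 0 0.5 -1;0 0 0 0 0 0.5 -1;0 0 0 0 0 0 -1"}}

```text
time_s: 12.87
tool_pos: [0.5624, 0.1627, 0.086]
orientation: [-2.606, -1.754, 0.0]
force: [-0.5, 0.5, -2.3]
grip_width: 0.0134
grip_force: 30.0
```

No contact down to 4 mm inside the mouth, so it's in. I'll ease down to the rollers.

Call:
{"op": "step_arm", "data": {"targets": "0 0 0 0 0 0.5 -1;0 0 0 0 0 0.5 -1;0 0 0 0 0 0.5 -1;0 0 0 0 0 0.3 -1;0 0 0 0 0 0 -1"}}

```text
time_s: 13.28
tool_pos: [0.5625, 0.1627, 0.0842]
orientation: [-2.606, -1.754, 0.0]
force: [-0.5, 0.1, -3.2]
grip_width: 0.0131
grip_force: 30.0
```

```bash
python3 - <<'E'
from h import *
s=env.read_state();print(s["tool_pos"],s["force"],s["moment"])
E
```

```text
[0.56249686 0.16267763 0.08423155] [-0.49232135  0.05743592 -3.17693973] [ 0.04235435  0.01263986 -0.02350607]
```

Call:
{"op": "step_arm", "data": {"targets": "0 0 0 0 0 0.4 -1;0 0 0 0 0 0.4 -1;0 0 0 0 0 0 -1;0 0 0 0 0 0 -1;0 0 0 0 0 0 -1"}}

```text
time_s: 13.7
tool_pos: [0.5627, 0.1628, 0.0838]
orientation: [2.606, 1.755, 0.001]
force: [-0.3, 0.5, 0.2]
grip_width: 0.0142
grip_force: 30.0
```

Call:
{"op": "step_arm", "data": {"targets": "0 0 0 0 0 0.4 -1;0 0 0 0 0 0.3 -1;0 0 0 0 0 0 -1;0 0 0 0 0 0 -1;0 0 0 0 0 0 -1"}}

```text
time_s: 14.12
tool_pos: [0.5629, 0.1628, 0.0836]
orientation: [2.606, 1.754, 0.001]
force: [-2.4, 1.6, 4.8]
grip_width: 0.0138
grip_force: 30.0
```

Call:
{"op": "step_arm", "data": {"targets": "0 0 0 0 0 0 -0.6;0 0 0 0 0 0 -0.3;0 0 0 0 0 0 -0.1;0 0 0 0 0 0 -0.1;0 0 0 0 0 0 -0.1"}}

```text
time_s: 14.53
tool_pos: [0.5624, 0.1626, 0.0826]
orientation: [-2.606, -1.754, 0.0]
force: [0.1, -0.4, -0.1]
grip_width: 0.0396
grip_force: 0.0
```

Call:
{"op": "step_arm", "data": {"targets": "0 0 0 0 0 -3 -0.1;0 0 0 0 0 -8 -0.1;0 0 0 0 0 -12 -0.1;0 0 0 0 0 -15 -0.1;0 0 0 0 0 -8 -0.1"}}

```text
time_s: 14.95
tool_pos: [0.5638, 0.1629, 0.132]
orientation: [2.605, 1.754, 0.005]
force: [0.7, 0.0, 0.9]
grip_width: 0.042
grip_force: 0.0
```

```bash
python3 - <<'E'
from h import *
print(env.read_state()["tool_pos"])
for uv in((320,150),(330,185),(363,213)): print(uv,atz("scene",uv,0).round(3))
a=env.capture("scene")[110:230,200:340];b=env.capture("side")[190:330,180:343]
a=cv2.resize(a,(420,360),interpolation=2);b=cv2.resize(b,(380,360),interpolation=2)
cv2.imwrite("pics/ab.png",np.hstack([a,b])[:,:,::-1])
E
```

```text
[0.56380602 0.16292782 0.13203127]
(320, 150) [0.799 0.225 0.   ]
(330, 185) [0.748 0.075 0.   ]
(363, 213) [ 0.772 -0.057  0.   ]
```

View pics/ab.png

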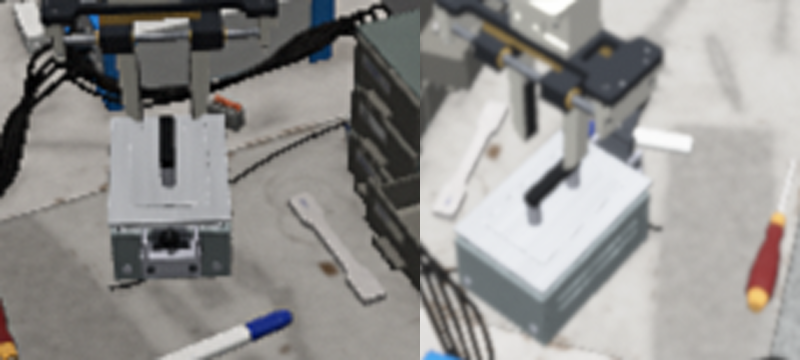

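The lid is in the mouth on the rollers and the lever is still open, leaning outward. I'll shut the fingers and go over pad_a, at the lever end.

Call:
{"op": "step_arm", "data": {"targets": "0 0 0 -10 0 0 -1;0 0 0 -15 0 0 -1;0 0 0 -15 0 0 -1;0 0 0 -12 0 0 -1;0 0 0 -5.5 0 0 -1", "squeeze": 20}}

```text
time_s: 15.47
tool_pos: [0.5397, 0.1074, 0.1281]
orientation: [-2.607, -1.753, 0.002]
force: [0.4, 0.0, -0.3]
grip_width: 0.0131
grip_force: 0.0
```

Call:
{"op": "step_arm", "data": {"targets": "0 0 0 0 0 8 -1;0 0 0 0 0 14 -1;0 0 0 0 0 14 -1;0 0 0 0 0 8 -1;0 0 0 0 0 3 -1"}}

```text
time_s: 15.88
tool_pos: [0.5396, 0.1095, 0.0796]
orientation: [-2.605, -1.754, 0.004]
force: [-0.4, 1.1, -0.0]
grip_width: 0.0006
grip_force: 0.0
```

Call:
{"op": "step_arm", "data": {"targets": "0 0 0 0 0 1 -1;0 0 0 0 0 1 -1;0 0 0 0 0 1 -1;0 0 0 0 0 1 -1;0 0 0 0 0 0 -1"}}

```text
time_s: 16.3
tool_pos: [0.5413, 0.1095, 0.0782]
orientation: [2.606, 1.754, 0.001]
force: [-0.3, 0.1, 0.2]
grip_width: 0.0009
grip_force: 0.0
```

Call:
{"op": "step_arm", "data": {"targets": "0 0 0 0 0 1 -1;0 0 0 0 0 1 -1;0 0 0 0 0 0.5 -1;0 0 0 0 0 0 -1;0 0 0 0 0 0 -1"}}

```text
time_s: 16.72
tool_pos: [0.5409, 0.1094, 0.0753]
orientation: [-2.606, -1.754, 0.0]
force: [0.1, -0.2, 0.6]
grip_width: 0.0005
grip_force: 0.0
```

Call:
{"op": "step_arm", "data": {"targets": "0 0 0 0 0 0.5 -1;0 0 0 0 0 0.5 -1;0 0 0 0 0 0 -1;0 0 0 0 0 0 -1;0 0 0 0 0 0 -1"}}

```text
time_s: 17.13
tool_pos: [0.5411, 0.1094, 0.0746]
orientation: [2.606, 1.754, 0.0]
force: [-0.5, 0.6, 2.3]
grip_width: 0.0003
grip_force: 1.5
```

Contact.

Call:
{"op": "step_arm", "data": {"targets": "0 0 0 0 0 0.5 -1;0 0 0 0 0 0.5 -1;0 0 0 0 0 0 -1;0 0 0 0 0 0 -1;0 0 0 0 0 0 -1"}}

```text
time_s: 17.55
tool_pos: [0.5414, 0.1101, 0.074]
orientation: [-2.606, -1.755, -0.002]
force: [-0.8, 3.5, 5.1]
grip_width: 0.0008
grip_force: 2.6
```

Call:
{"op": "step_arm", "data": {"targets": "0 0 0 0 0 0.5 -1;0 0 0 0 0 0.5 -1;0 0 0 0 0 0 -1;0 0 0 0 0 0 -1;0 0 0 0 0 0 -1"}}

```text
time_s: 17.97
tool_pos: [0.5412, 0.1096, 0.0725]
orientation: [2.606, 1.755, 0.001]
force: [0.9, 2.4, 3.1]
grip_width: 0.0004
grip_force: 1.7
```

Call:
{"op": "step_arm", "data": {"targets": "0 0 0 0 0 0.5 -1;0 0 0 0 0 0.5 -1;0 0 0 0 0 0.5 -1;0 0 0 0 0 0 -1;0 0 0 0 0 0 -1"}}

```text
time_s: 18.38
tool_pos: [0.5402, 0.109, 0.0701]
orientation: [-2.606, -1.754, 0.003]
force: [0.7, 0.7, 0.2]
grip_width: 0.0005
grip_force: 0.0
```

Call:
{"op": "step_arm", "data": {"targets": "0 0 0 0 0 0.5 -1;0 0 0 0 0 0.5 -1;0 0 0 0 0 0 -1;0 0 0 0 0 0 -1;0 0 0 0 0 0 -1"}}

```text
time_s: 18.8
tool_pos: [0.5408, 0.1094, 0.0698]
orientation: [-2.606, -1.754, 0.0]
force: [-0.3, -0.1, -0.2]
grip_width: 0.0003
grip_force: 0.0
```

It seems to have snapped at end a. I'll follow down lightly to confirm.

Call:
{"op": "step_arm", "data": {"targets": "0 0 0 0 0 0.7 -1;0 0 0 0 0 0.7 -1;0 0 0 0 0 0.6 -1;0 0 0 0 0 0 -1;0 0 0 0 0 0 -1"}}

```text
time_s: 19.22
tool_pos: [0.5408, 0.1094, 0.0677]
orientation: [-2.606, -1.754, 0.0]
force: [0.7, 0.7, -0.7]
grip_width: 0.0003
grip_force: 0.0
```

Call:
{"op": "step_arm", "data": {"targets": "0 0 0 0 0 0.5 -1;0 0 0 0 0 0.5 -1;0 0 0 0 0 0.5 -1;0 0 0 0 0 0 -1;0 0 0 0 0 0 -1"}}

```text
time_s: 19.63
tool_pos: [0.5411, 0.1094, 0.0667]
orientation: [2.606, 1.754, 0.0]
force: [-1.1, -0.4, 3.4]
grip_width: 0.0006
grip_force: 1.9
```

End a is down, with the plate at about 0.066. Now pad_b.

Call:
{"op": "step_arm", "data": {"targets": "0 0 0 0 0 -5 -1;0 0 0 0 0 -14 -1;0 0 0 0 0 -20 -1;0 0 0 0 0 -16 -1;0 0 0 5 0 -4 -1"}}

```text
time_s: 20.05
tool_pos: [0.5445, 0.1139, 0.1286]
orientation: [2.605, 1.753, 0.006]
force: [1.1, -0.2, 1.1]
grip_width: 0.0007
grip_force: 0.0
```

Call:
{"op": "step_arm", "data": {"targets": "0 0 0 18 0 0 -1;0 0 0 28 0 0 -1;0 0 0 32 0 0 -1;0 0 0 22 0 0 -1;0 0 0 10 0 0 -1"}}

```text
time_s: 20.47
tool_pos: [0.5844, 0.2188, 0.1245]
orientation: [-2.604, -1.756, -0.0]
force: [0.4, -0.1, 0.4]
grip_width: 0.0005
grip_force: 0.0
```

Call:
{"op": "step_arm", "data": {"targets": "0 0 0 0 0 5 -1;0 0 0 0 0 13 -1;0 0 0 0 0 15 -1;0 0 0 0 0 9 -1;0 0 0 0 0 4 -1"}}

```text
time_s: 20.88
tool_pos: [0.5821, 0.2142, 0.076]
orientation: [-2.606, -1.752, 0.007]
force: [-0.6, -0.6, -0.8]
grip_width: 0.0006
grip_force: 0.0
```

Call:
{"op": "step_arm", "data": {"targets": "0 0 0 0 0 1 -1;0 0 0 0 0 0.5 -1;0 0 0 0 0 0 -1;0 0 0 0 0 0 -1;0 0 0 0 0 0 -1"}}

```text
time_s: 21.3
tool_pos: [0.5848, 0.2161, 0.0788]
orientation: [2.606, 1.754, 0.002]
force: [0.2, -0.8, 0.1]
grip_width: 0.0003
grip_force: 0.0
```

Call:
{"op": "step_arm", "data": {"targets": "0 0 0 0 0 1 -1;0 0 0 0 0 1 -1;0 0 0 0 0 0.6 -1;0 0 0 0 0 0 -1;0 0 0 0 0 0 -1"}}

```text
time_s: 21.72
tool_pos: [0.5841, 0.2159, 0.0751]
orientation: [-2.606, -1.754, 0.0]
force: [-0.9, -0.3, -0.3]
grip_width: 0.0007
grip_force: 0.0
```

Call:
{"op": "step_arm", "data": {"targets": "0 0 0 0 0 0.5 -1;0 0 0 0 0 0.5 -1;0 0 0 0 0 0 -1;0 0 0 0 0 0 -1;0 0 0 0 0 0 -1"}}

```text
time_s: 22.13
tool_pos: [0.5842, 0.2159, 0.0743]
orientation: [2.606, 1.754, 0.0]
force: [-0.3, -0.9, 1.5]
grip_width: 0.0006
grip_force: 0.6
```

Call:
{"op": "step_arm", "data": {"targets": "0 0 0 0 0 0.5 -1;0 0 0 0 0 0.5 -1;0 0 0 0 0 0 -1;0 0 0 0 0 0 -1;0 0 0 0 0 0 -1"}}

```text
time_s: 22.55
tool_pos: [0.5843, 0.216, 0.074]
orientation: [2.606, 1.754, 0.0]
force: [-2.8, -1.7, 6.5]
grip_width: 0.0007
grip_force: 3.4
```

Call:
{"op": "step_arm", "data": {"targets": "0 0 0 0 0 0.5 -1;0 0 0 0 0 0.5 -1;0 0 0 0 0 0 -1;0 0 0 0 0 0 -1;0 0 0 0 0 0 -1"}}

```text
time_s: 22.97
tool_pos: [0.5844, 0.216, 0.0738]
orientation: [2.606, 1.754, 0.001]
force: [-5.1, -2.6, 10.9]
grip_width: 0.0006
grip_force: 6.1
```

Call:
{"op": "step_arm", "data": {"targets": "0 0 0 0 0 0.5 -1;0 0 0 0 0 0.5 -1;0 0 0 0 0 0 -1;0 0 0 0 0 0 -1;0 0 0 0 0 0 -1"}}

```text
time_s: 23.38
tool_pos: [0.5843, 0.216, 0.0719]
orientation: [2.606, 1.754, 0.001]
force: [-2.5, -0.8, 5.6]
grip_width: 0.0001
grip_force: 2.6
```

Call:
{"op": "step_arm", "data": {"targets": "0 0 0 0 0 0.5 -1;0 0 0 0 0 0.5 -1;0 0 0 0 0 0.5 -1;0 0 0 0 0 0 -1;0 0 0 0 0 0 -1"}}

```text
time_s: 23.8
tool_pos: [0.5839, 0.2158, 0.0692]
orientation: [-2.606, -1.754, 0.001]
force: [-0.7, 0.7, 0.2]
grip_width: 0.0005
grip_force: 0.0
```

Call:
{"op": "step_arm", "data": {"targets": "0 0 0 0 0 0.7 -1;0 0 0 0 0 0.7 -1;0 0 0 0 0 0.6 -1;0 0 0 0 0 0 -1;0 0 0 0 0 0 -1"}}

```text
time_s: 24.22
tool_pos: [0.5841, 0.2159, 0.0676]
orientation: [-2.606, -1.754, 0.0]
force: [0.6, -0.3, 0.3]
grip_width: 0.0007
grip_force: 0.0
```

Call:
{"op": "step_arm", "data": {"targets": "0 0 0 0 0 0.6 -1;0 0 0 0 0 0.6 -1;0 0 0 0 0 0.6 -1;0 0 0 0 0 0 -1;0 0 0 0 0 0 -1"}}

```text
time_s: 24.63
tool_pos: [0.5841, 0.2159, 0.0659]
orientation: [-2.606, -1.754, 0.0]
force: [-0.4, 0.3, 0.3]
grip_width: 0.0007
grip_force: 0.0
```

Call:
{"op": "step_arm", "data": {"targets": "0 0 0 0 0 -5 -1;0 0 0 0 0 -15 -1;0 0 0 0 0 -20 -1;0 0 0 0 0 -20 -1;0 0 0 0 0 -20 -1"}}

```text
time_s: 25.05
tool_pos: [0.5841, 0.2159, 0.1471]
orientation: [2.606, 1.755, -0.0]
force: [0.2, -0.1, -0.2]
grip_width: 0.0004
grip_force: 0.0
```

Call:
{"op": "step_arm", "data": {"targets": "0 0 0 -15 0 -20 -1;0 0 0 -30 0 -10 -1;0 0 0 -35 0 0 -1;0 0 0 -35 0 0 -1;0 0 0 -30 0 0 -1"}}

```text
time_s: 25.47
tool_pos: [0.5291, 0.0801, 0.1768]
orientation: [2.605, 1.754, 0.001]
force: [0.3, -0.1, -0.1]
grip_width: 0.0005
grip_force: 0.0
```

Call:
{"op": "step_arm", "data": {"targets": "0 0 0 -30 0 0 -1;0 0 0 -30 0 0 -1;0 0 0 -20 0 0 -1;0 0 0 -10 0 0 -1;0 0 0 0 0 0 -1"}}

```text
time_s: 25.88
tool_pos: [0.4955, -0.0033, 0.1765]
orientation: [2.607, 1.751, 0.001]
force: [-0.7, 0.5, -0.9]
grip_width: 0.0004
grip_force: 0.0
```

```bash
python3 case.py w6; python3 - <<'E'
from h import *
w=cv2.imread("pics/w6.png");b=env.capture("side")[190:330,180:343][:,:,::-1]
a=cv2.resize(w[0:300,130:430],(440,440),interpolation=2);b=cv2.resize(b,(360,440),interpolation=2)
cv2.imwrite("pics/ab2.png",np.hstack([a,b]))
for l in("lever_tip","lever_hinge"):
    for c in("side",):
        print(l,[(np.round(o["uv"],1),o["conf"]) for o in env.pinpoint(c,l)])
E
```

```text
[ 0.49597598 -0.0020956   0.17645112] [2.60727836e+00 1.75200473e+00 1.49478836e-03] 0.0006133978660977127
mouth [277.   93.6] [0.5291 0.0841 0.06  ] 0.53
lever_hinge [276.6  92.2] [0.5291 0.085  0.064 ] 0.66
lever_tip [278.6 158.4] [0.5111 0.0366 0.113 ] 0.56
lever_tip [(array([275.8, 218.4]), 0.76), (array([235.9, 289.4]), 0.2)]
lever_hinge [(array([262.2, 250.3]), 0.73)]
```

View pics/ab2.png

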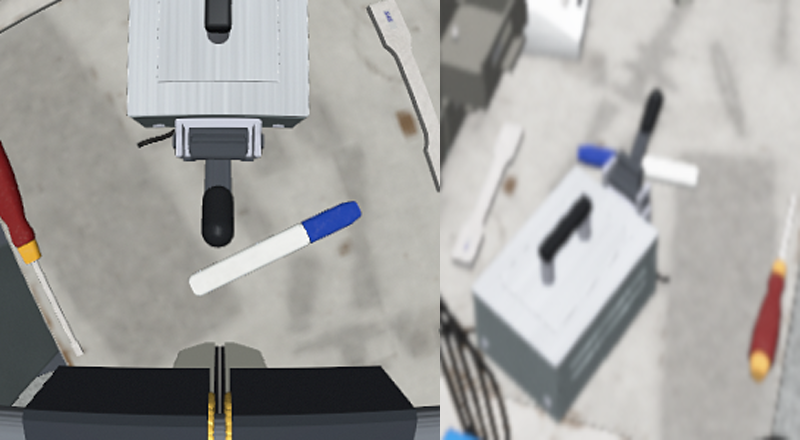

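The lid lies flat on the case, and the plate's front edge is parallel to the rim in both views. The lever is open with its black tip at wrist (278,158), straight ahead of the shut fingers. I'll go down behind the lever and push it along tool x.

Call:
{"op": "step_arm", "data": {"targets": "0 0 0 0 0 10 -1;0 0 0 0 0 19 -1;0 0 0 0 0 22 -1;0 0 0 0 0 14 -1;0 0 0 0 0 6 -1"}}

```text
time_s: 26.7
tool_pos: [0.4938, -0.0013, 0.1015]
orientation: [-2.603, -1.753, 0.005]
force: [-0.4, 0.6, -0.7]
grip_width: 0.0003
grip_force: 0.0
```

Call:
{"op": "step_arm", "data": {"targets": "0 0 0 4 0 0 -1;0 0 0 5 0 0 -1;0 0 0 5 0 0 -1;0 0 0 4 0 0 -1;0 0 0 3 0 0 -1"}}

```text
time_s: 27.12
tool_pos: [0.5047, 0.0184, 0.1061]
orientation: [2.605, 1.755, 0.003]
force: [-0.5, -0.2, 0.5]
grip_width: 0.0005
grip_force: 0.0
```

Call:
{"op": "step_arm", "data": {"targets": "0 0 0 3 0 0 -1;0 0 0 3 0 0 -1;0 0 0 3 0 0 -1;0 0 0 3 0 0 -1;0 0 0 3 0 0 -1"}}

```text
time_s: 27.53
tool_pos: [0.5091, 0.028, 0.1068]
orientation: [2.603, 1.75, -0.007]
force: [-1.7, -7.3, 2.9]
grip_width: 0.0006
grip_force: 3.6
```

Call:
{"op": "step_arm", "data": {"targets": "0 0 0 3 0 0 -1;0 0 0 3 0 0 -1;0 0 0 3 0 0 -1;0 0 0 3 0 0 -1;0 0 0 3 0 0 -1"}}

```text
time_s: 27.95
tool_pos: [0.5151, 0.0459, 0.105]
orientation: [-2.606, -1.755, -0.0]
force: [-0.7, -2.5, 2.1]
grip_width: 0.0005
grip_force: 1.3
```

Call:
{"op": "step_arm", "data": {"targets": "0 0 0 3 0 0 -1;0 0 0 3 0 0 -1;0 0 0 3 0 0 -1;0 0 0 3 0 0 -1;0 0 0 3 0 0 -1"}}

```text
time_s: 28.37
tool_pos: [0.5206, 0.0599, 0.1048]
orientation: [-2.606, -1.755, -0.0]
force: [0.2, -0.2, 0.3]
grip_width: 0.0007
grip_force: 0.4
```

Call:
{"op": "step_arm", "data": {"targets": "0 0 0 2.5 0 0 -1;0 0 0 2.5 0 0 -1;0 0 0 2.5 0 0 -1;0 0 0 2.5 0 0 -1;0 0 0 2.5 0 0 -1"}}

```text
time_s: 28.78
tool_pos: [0.5254, 0.0713, 0.1049]
orientation: [-2.606, -1.754, -0.0]
force: [0.6, -0.1, 0.8]
grip_width: 0.0004
grip_force: 0.0
```

```bash
cat > lev.py <<'E'
from h import *
import sys
s=env.read_state();print(s["tool_pos"],s["force"])
b=env.capture("side");print([(l,np.round(o["uv"],1),round(o["conf"],2)) for l in("lever_tip","lever_hinge") for o in env.pinpoint("side",l)])
a=env.capture("scene")[130:220,210:310]
cv2.imwrite(f"pics/{sys.argv[1]}.png",np.hstack([cv2.resize(a,(400,360),interpolation=2),cv2.resize(b[190:330,180:343],(400,360),interpolation=2)])[:,:,::-1])
E
python3 lev.py l1
```

```text
[0.5253779  0.07125837 0.10488469] [ 0.62518594 -0.07178651  0.77006858]
[('lever_tip', array([262.5, 223.9]), 0.62), ('lever_hinge', array([263.4, 248.7]), 0.82)]
```

Call:
{"op": "step_arm", "data": {"targets": "0 0 0 2.5 0 0 -1;0 0 0 2.5 0 0 -1;0 0 0 2.5 0 0 -1;0 0 0 2.5 0 0 -1;0 0 0 2 0 0 -1"}}

```text
time_s: 29.4
tool_pos: [0.5299, 0.0824, 0.1049]
orientation: [-2.606, -1.755, -0.0]
force: [-0.2, -0.9, 0.7]
grip_width: 0.0005
grip_force: 0.0
```

Call:
{"op": "step_arm", "data": {"targets": "0 0 0 0 0 0 -1;0 0 0 -5 0 0 -1;0 0 0 -12 0 0 -1;0 0 0 -20 0 -5 -1;0 0 0 -25 0 -10 -1"}}

```text
time_s: 29.82
tool_pos: [0.5049, 0.024, 0.1186]
orientation: [-2.603, -1.755, 0.003]
force: [0.2, 0.0, -0.1]
grip_width: 0.0005
grip_force: 0.0
```

Call:
{"op": "step_arm", "data": {"targets": "0 0 0 -25 0 -20 -1;0 0 0 -25 0 -25 -1;0 0 0 -20 0 -20 -1;0 0 0 -10 0 -10 -1;0 0 0 0 0 0 -1"}}

```text
time_s: 30.23
tool_pos: [0.4772, -0.052, 0.1978]
orientation: [2.605, 1.748, 0.005]
force: [0.2, -0.1, 1.2]
grip_width: 0.0006
grip_force: 0.0
```

```bash
python3 lev.py l2
```

```text
[ 0.47718929 -0.05195462  0.19779408] [ 0.23865167 -0.12527634  1.22862271]
[('lever_tip', array([247.3, 246.3]), 0.6), ('lever_hinge', array([264.2, 250. ]), 0.92)]
```

View pics/l2.png

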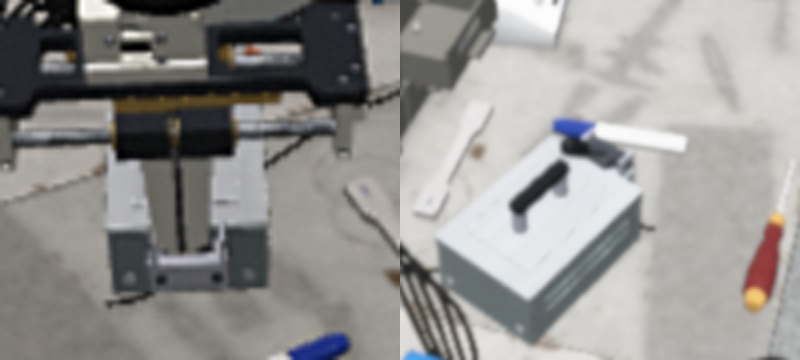

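The lever now lies inward over the lid's end, with its tip at side (247,246), and the lid is flat. I'll check that against the predicted shut position and hand in only if it matches.

```bash
python3 - <<'E'
from h import *
c=np.array([.5627,.1632]);t=np.array([.3765,.9264])
cal=env.get_calibration("side");K=np.array(cal["K"]);Rm=R.from_rotvec(cal["rotation"]).as_matrix() if np.array(cal["rotation"]).shape==(3,) else np.array(cal["rotation"])
best=None
env.capture("side");uv=np.array(env.pinpoint("side","lever_tip")[0]["uv"])
def pr(a):
    X=np.array([*(c+t*(-.09+.07*np.sin(a))),.064+.07*np.cos(a)]);p=Rm.T@(X-cal["position"])*[1,-1,-1];q=K@p;return q[:2]/q[2]
A=np.arange(-50,70,1);e=[np.linalg.norm(pr(np.deg2rad(a))-uv) for a in A]
print(uv,pr(np.deg2rad(50)),"lean deg",A[int(np.argmin(e))],min(e))
if A[int(np.argmin(e))]>40: print(env.hand_in())
E
```

```text
[248.1 249.8] [249.4726424 246.8146596] lean deg 56 0.20130601866514208
the job is handed in; nothing more can be done
None
```

The lid is snapped home and looks flat on the rim, and the clamp lever is shut on it (measured lean about 56°, nominal 50°). The job was handed in at about 30 s of the 61 s allowed.

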